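# Clear the engraving jig and lay the finishing kit in its fitted trays

### The job

The boxwood seal blank in the engraving jig is finished: lift the jig's sprung clamp arm all the way until it stays open by itself, let go of it, and only then take the blank out. Lay the blank, the sanding block, the white hone stick and the eye loupe each in the felt-lined wooden tray whose recess matches its outline, lying flat on the felt inside the rim, and leave the clamp arm standing open.

Things in the scene. Friction and masses are not known exactly. Their poses are not given: they have to be found in the camera images.
- blank_mid (a point): Plain boxwood seal blank, square bar 16 x 56 x 16 mm, at the start under the pad of the engraving jig's clamp arm, lying along the arm. Point: its centre (8 mm above its underside); y is its long axis, z up. It lies on a bed 14 mm above the table, between brass side fences 5 mm high with about 2 mm of play each side; grip it above the fences, lift it straight up once the arm is open.
- sanding_block_mid (a point): Tan cork sanding block, 41 x 71 x 25 mm, lying on the table. This point is its centre (12.5 mm above its underside); local y is its 71 mm axis, x the 41 mm axis, z up.
- white_hone_mid (a point): Cream-white hone stick, a bar 24 x 82 x 22 mm, lying on the table. This point is its centre (11 mm above its underside); local y is its 82 mm axis, x the 24 mm axis, z up.
- eye_loupe_mid (a point): Black eye loupe, a short round tube 38 mm in diameter and 30 mm high with a glass in it, standing on its rim on the table. This point is its centre (15 mm above its underside); z up.
- blank_tray: Dark wooden tray with a grey felt floor for the seal blank, the smallest rectangular one: recess 32 x 72 mm (long side along local y), 44 x 84 mm outside. It is fixed to the table. Origin: centre of its underside. Felt 3 mm above it, rim top 8 mm above it.
- sanding_tray: Dark wooden tray with a grey felt floor for the sanding block, the broadest rectangular one: recess 57 x 87 mm (long side along local y), 69 x 99 mm outside. It is fixed to the table. Origin: centre of its underside. Felt 3 mm above it, rim top 8 mm above it.
- hone_tray: Dark wooden tray with a grey felt floor for the white hone stick, the longest and slender one: recess 40 x 98 mm (long side along local y), 52 x 110 mm outside. It is fixed to the table. Origin: centre of its underside. Felt 3 mm above it, rim top 8 mm above it.
- loupe_tray: Round dark wooden dish with a grey felt floor for the eye loupe: recess 54 mm in diameter, 66 mm outside. It is fixed to the table. Origin: centre of its underside. Felt 3 mm above it, rim top 8 mm above it.
- clamp_handle (a point): Centre of the black handle at the free end of the jig's clamp arm, 14 mm wide (along y), 46 long, 13 thick, 50 mm above the table when closed; it overhangs the jig's front and can be pinched from above across its width. The axes turn with the arm: y parallel to the hinge pin; closed, z is up and x points level towards the hinge. The hinge axis is at (+116, 0, -10) mm in them. The jig is fixed.
- clamp_arm (a joint): Angle of the clamp arm, rad: 0 closed with its rubber pad on the blank; grows as the handle is lifted up and over the hinge; 1.95 open at its stop, leaning back past upright (top 175 mm above the table). A spring strut holds it both ways: it pulls the arm shut below about 1.0 rad (some 3 N at the handle when closed) and swings it open by itself above about 1.1 rad.
Not all that is in view belongs to the job. Leave any purple look-alike of the part that bears eye_loupe_mid alone.

How it is judged:
On the way:
1. the clamp arm stands open by itself while the blank still lies in the jig (value of joint clamp_arm above 1.8 rad and contact force between clamp_arm and the fingers below 0.1 N and distance of blank_mid from where it was at the start of the episode below 0.015 m), for 0.2 s.
At the end, for the whole second after the job is handed in: Clamp arm open (over 1.8 rad); blank, sanding block, hone and loupe each rest on the felt of their own tray: centre within 12 mm of the tray's centre, height within 2 mm of seated, tilt of block, hone and loupe under 0.06 rad; all released and at rest (value of joint clamp_arm above 1.8 rad and horizontal distance between blank_mid and blank_tray below 0.012 m and z of blank_mid in the frame of blank_tray between 0.009 and 0.013 m and horizontal distance between sanding_block_mid and sanding_tray below 0.012 m and z of sanding_block_mid in the frame of sanding_tray between 0.0142 and 0.0182 m and angle between each of sanding_block_mid, white_hone_mid, eye_loupe_mid's own z axis and vertical below 0.06 rad and horizontal distance between white_hone_mid and hone_tray below 0.012 m and z of white_hone_mid in the frame of hone_tray between 0.012 and 0.016 m and horizontal distance between eye_loupe_mid and loupe_tray below 0.012 m and z of eye_loupe_mid in the frame of loupe_tray between 0.016 and 0.02 m and linear speed of each of blank, sanding_block, white_hone, eye_loupe below 0.02 m/s); the robot touches nothing.
It also fails if it takes over 115 s, if anything falls off the work surface, if the arm or the gripper's body presses on something with over 40 N, if the wrist force passes 120 N, or if a joint passes its speed limit or range.

### The arm

A 6-joint arm with a two-finger parallel gripper is mounted at the origin on a cart in front of the work surface, level with it; the furniture and walls round the work are solid. World frame = base frame: x ahead of the robot, y to its left, z up, the work surface at z = 0. Lengths are in m, angles in rad, forces in N, time in s.
With the tool pointing down it reaches from about 0.4 to 0.825 m from the base axis. Payload 7 kg.
Tool frame: the origin (TCP) lies on the centre line of the jaws, within the pads' length; the fingertips stand tip_reach ahead of it and the grasp point (between the pads) is the TCP (tip_reach is the distance from the TCP to the fingertips, in m); z points along the fingers, y is the line along which they close (so a half turn about z gives the same grasp; the last joint's range is limited). The gripper opens to 88 mm and grips with 3 to 60 N. Pads are 19 mm wide; open, the fingers measure 130 mm over their backs; the gripper's body (78 mm by 193 mm) begins 47 mm behind the grasp point.
Start: joints at [1.622, 0.359, 0.012, 0, -1.224, -0.288], TCP at [0.158, 0.656, 0.246] pointing down, gripper open.
Joint ranges: [-3.07, 3.07], [-1.43, 2.12], [-1.02, 1.25], [-3.03, 1.67], [-3.05, -0], [-3.03, 3.03]. Speed limits (rad/s): [2.39, 2.39, 3.01, 3.14, 3.14, 3.14].

### API

Orientations are given as [roll, pitch, yaw] about the fixed x, y, z axes, in that order (R = Rz(yaw) Ry(pitch) Rx(roll)).
In Python, from station import get_state, grab_frame, calibration, job_done, find_in, mark_of, tip_reach gives the robot as it stands.
- The arm moves only by the shell command python3 -m handwheel 'ROWS' [OPENING] [FORCE]. ROWS is JSON, a list of rows, each an object with "delta_pos": the shift along the world's x, y, z in units of 30 mm (1.0 is 30 mm), a list of three; "dr": the turn, a rotation vector about the world's x, y, z in degrees, a list of three. In form: [{"delta_pos": [tx, ty, tz], "dr": [rx, ry, rz]}, ...]. A call has 1 to 10 rows; each row shifts and turns the commanded pose from where the row before left it; what a row does not reach is not made up. A row lasts 1/10 s, in which the tool goes at most 50 mm and 8.59 degrees, less where a joint would pass 70% of its speed; a pose out of reach is approached as far as the arm can. A call is refused whole if a number of a shift passes 1 or a number of a turn 8.59, either way. A call with a gripper value outside its range is refused whole. OPENING is the closure, from -1 (fully open) to 1 (shut), set as the call begins (- or left out, the last holds). The fingers move at their own pace and stop on an object; FORCE is the grip in N (left out, the last holds). Time passes only in rows, so rows that do not move let the fingers close. It gives the time, the measured TCP pose, the force, the opening and the grip force at its end, in the units of the state.
- get_state(): the state, without advancing time (a new reading comes with each control period).
- grab_frame(name): name is "side" or "top" or "wrist"; returns the picture (400x640x3 uint8, red, green, blue); there is no depth.
- calibration(name): a dict with "fx", "fy", "cx", "cy" (pixels), "extrinsics" (4x4, takes a point from world to camera coordinates). Camera axes: x right, y down, z forward; pixel columns grow to the right and rows downward; lengths in m; the calibration is good to about 2 mm. A picture is of the moment at which its call begins: read the wrist's pose just before it. calibration takes no time and is no camera call; for the wrist camera it gives the pose at the moment of the call.
- job_done(): hands the job in; it is judged then, once.
Trained networks look in the newest picture that a camera, given by its name, has taken for a name from the list of things; names that differ only in an ending like _2 or _b are one class to them, and where a whole thing is asked for, a point or a joint stands for the part that bears it (a point fixed in the world has none). Each returns a list of dicts, best first, with "conf" (0 to 1); they miss things now and then, are a little off and sometimes report something else, mostly with a low value. They report only what shows in the picture. A call takes as long as a camera call. They do not tell look-alikes from the thing itself.
- find_in(camera, query): "location" ([column, row] in pixels, amid what is visible of it).
- mark_of(camera, query): "location" ([column, row] in pixels: a listed point, or the origin of a listed thing).
The state is a dict: "t": time; "q": joint angles; "qd": joint speeds; "joint_efforts": joint torques, N m; "eef_pos": TCP position; "ee_rot": TCP orientation; "force": force on the tool from outside, world axes, zero at the start; "moment": the same for the moment, N m; "width": finger opening in m; "gripper_force": force on a finger pad.
Only numpy, scipy, OpenCV 4.12 (cv2) and the standard library are available. Lean on these libraries where they do the work, as an engineer would, in place of code of your own. Each camera call takes 0.05 s, during which the arm holds its last target. There are 200 camera calls.

## Working session

There is one attempt and no reset: what is moved stays moved. The work goes in short steps, Python scripts to look and compute and a shell command to move; the robot and the scene stay as the last step left them, time stands still between calls to the robot, and variables do not carry over. Pictures are saved under pics/ and viewed, at most 14 in all, crops included, and the job is handed in when it is done.

```bash
mkdir -p pics
cat > h.py <<'E'
from station import *
import numpy as np, cv2
def ray(cam,px,z,cal=None):
    c=cal or calibration(cam); E=np.array(c["extrinsics"]); R=E[:3,:3]; o=-R.T@E[:3,3]
    d=R.T@np.array([(px[0]-c["cx"])/c["fx"],(px[1]-c["cy"])/c["fy"],1])
    return o+d*(z-o[2])/d[2]
def save(name,im): cv2.imwrite("pics/"+name,np.ascontiguousarray(im[:,:,::-1]))
E
python3 - <<'E'
from h import *
s=get_state(); print(s["t"],s["eef_pos"],s["ee_rot"],s["width"],tip_reach)
for cam in ["top","side"]:
    save(cam+"0.png",grab_frame(cam))
    c=calibration(cam);E=np.array(c["extrinsics"]);print(cam,-E[:3,:3].T@E[:3,3])
    for n,z in [("blank_mid",.022),("sanding_block_mid",.0125),("white_hone_mid",.011),("eye_loupe_mid",.015),("blank_tray",0),("sanding_tray",0),("hone_tray",0),("loupe_tray",0),("clamp_handle",.05)]:
        for d in mark_of(cam,n)[:3]: print(cam,n,np.round(d["location"]),round(d["conf"],2),ray(cam,d["location"],z).round(3))
print(get_state()["t"])
E
```

```text
0.0 [0.15826697 0.65571286 0.24464241] [ 3.13996055e+00 -1.38560048e-04 -2.36900397e-01] 0.08784553832011414 0.019
top [ 0.30562887 -0.05478446  1.15497166]
top blank_mid [228. 206.] 0.59 [0.462 0.183 0.022]
top sanding_block_mid [302. 206.] 0.84 [ 0.459 -0.001  0.012]
top white_hone_mid [437. 207.] 0.64 [ 0.447 -0.337  0.011]
top eye_loupe_mid [370. 235.] 0.71 [ 0.382 -0.166  0.015]
top eye_loupe_mid [308. 248.] 0.6 [ 0.354 -0.013  0.015]
top eye_loupe_mid [403. 241.] 0.57 [ 0.365 -0.246  0.015]
top blank_tray [283. 139.] 0.79 [0.638 0.046 0.   ]
top sanding_tray [331. 146.] 0.79 [ 0.614 -0.078  0.   ]
top hone_tray [384. 139.] 0.78 [ 0.629 -0.215  0.   ]
top loupe_tray [431. 151.] 0.84 [ 0.595 -0.333  0.   ]
top clamp_handle [233. 184.] 0.84 [0.512 0.166 0.05 ]
side [ 0.17607851 -0.75016221  0.40650073]
side blank_mid [271. 190.] 0.68 [0.469 0.196 0.022]
side sanding_block_mid [293. 220.] 0.74 [0.458 0.    0.013]
side sanding_block_mid [363. 224.] 0.15 [ 0.598 -0.096  0.013]
side white_hone_mid [363. 301.] 0.69 [ 0.447 -0.336  0.011]
side eye_loupe_mid [302. 286.] 0.89 [ 0.371 -0.255  0.015]
side eye_loupe_mid [316. 319.] 0.88 [ 0.358 -0.342  0.015]
side eye_loupe_mid [257. 229.] 0.86 [ 0.365 -0.006  0.015]
side blank_tray [345. 203.] 0.65 [0.636 0.056 0.   ]
side sanding_tray [364. 222.] 0.94 [ 0.616 -0.07   0.   ]
side hone_tray [406. 246.] 0.58 [ 0.635 -0.212  0.   ]
side loupe_tray [432. 281.] 0.65 [ 0.597 -0.334  0.   ]
side clamp_handle [288. 183.] 0.57 [0.508 0.155 0.05 ]
1.0
```

Run:
```python
import cv2
a=cv2.imread("pics/top0.png")[110:270,170:480]; cv2.imwrite("pics/top0c.png",cv2.resize(a,None,fx=2.58,fy=2.58,interpolation=cv2.INTER_CUBIC))
a=cv2.imread("pics/side0.png")[150:350,220:480]; cv2.imwrite("pics/side0c.png",cv2.resize(a,None,fx=3,fy=3,interpolation=cv2.INTER_CUBIC))
```

```text
(no output)
```

View pics/top0c.png

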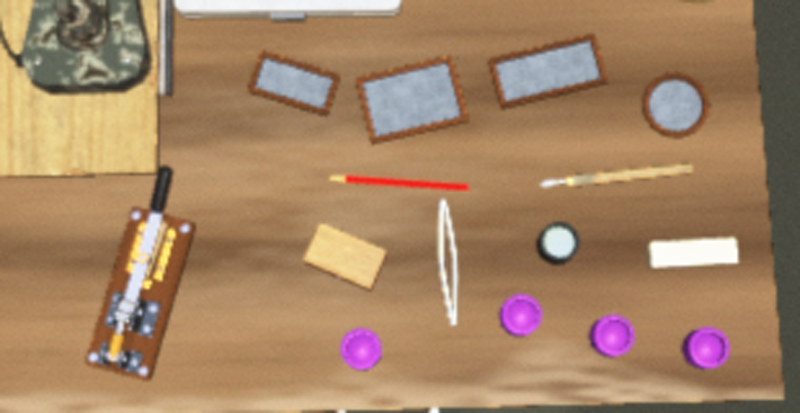

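View pics/side0c.png

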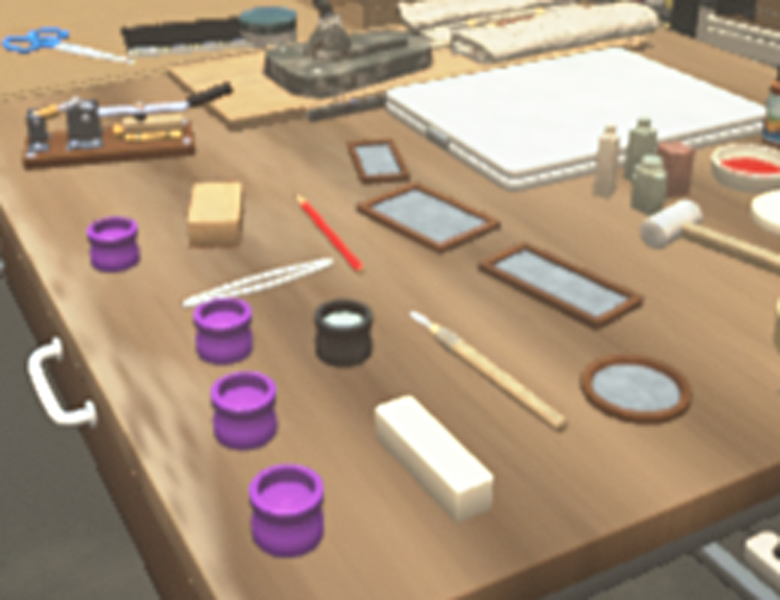

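The black-bodied loupe with glass is at top crop (558,243) → top px (386,204). The four purple cups at crop (361,349), (520,315), (611,335) and (707,348) are look-alikes, so I leave them alone. The side crop confirms this: the black one is at (343,332). The jig is at the left, with its black handle at crop (163,187). The trays run along the top: blank, sanding, hone, round.

Run:
```python
from h import *
f=lambda p,z: ray("top",(p[0]/2.58+170,p[1]/2.58+110),z)
for n,z,P in [("btray",.008,[(262,53),(339,75),(250,90),(328,113)]),("stray",.008,[(357,78),(452,57),(373,142),(467,120)]),("htray",.008,[(490,63),(594,37),(500,107),(606,82)]),
 ("block",.025,[(322,225),(386,252),(304,257),(370,289)]),("hone",.022,[(650,241),(738,238),(652,268),(738,262)]),("jig",.01,[(137,205),(87,362),(196,228),(150,378)])]:
    W=[f(p,z) for p in P]; d=(W[1]-W[0])+(W[3]-W[2]); print(n,np.mean(W,0).round(3),"long axis deg",np.degrees(np.arctan2(d[1],d[0])).round(1))
print("loupe",f((558,243),.03)); print("loupetray",f((675,105),.008)); print("handle",f((162,187),.056), f((168,169),.056),f((156,208),.056))
c=calibration("side");E=np.array(c["extrinsics"])
print("loupe side",ray("side",(343/3+220,318/3+150),.03))
```

```text
btray [0.626 0.043 0.008] long axis deg -108.2
stray [ 0.606 -0.074  0.008] long axis deg -78.4
htray [ 0.63  -0.209  0.008] long axis deg -77.6
block [ 0.449 -0.005  0.025] long axis deg -116.0
hone [ 0.444 -0.339  0.022] long axis deg -88.5
jig [0.421 0.192 0.01 ] long axis deg 163.0
loupe [ 0.45553457 -0.2081163   0.03      ]
loupetray [ 0.5929231  -0.33336171  0.008     ]
handle [0.51513215 0.16493873 0.056     ] [0.53227071 0.15938277 0.056     ] [0.49522173 0.17044377 0.056     ]
loupe side [ 0.45729161 -0.21548272  0.03      ]
```

```bash
python3 -m handwheel '[{"delta_pos":[0.6,-0.97,0],"dr":[0,0,-1]},{"delta_pos":[0.6,-0.97,0],"dr":[0,0,-1]},{"delta_pos":[0.6,-0.97,0],"dr":[0,0,-1]},{"delta_pos":[0.65,-0.97,0],"dr":[0,0,0]},{"delta_pos":[0.65,-0.97,0],"dr":[0,0,0]},{"delta_pos":[0.65,-0.97,0],"dr":[0,0,0]},{"delta_pos":[0.65,-0.97,0],"dr":[0,0,0]},{"delta_pos":[0.65,-0.97,0],"dr":[0,0,0]},{"delta_pos":[0.65,-0.97,0],"dr":[0,0,0]},{"delta_pos":[0.65,-0.97,0],"dr":[0,0,0]}]' -1 20
python3 -m handwheel '[{"delta_pos":[0.7,-0.97,0],"dr":[0,0,0]},{"delta_pos":[0.7,-0.97,0],"dr":[0,0,0]},{"delta_pos":[0.7,-0.97,0],"dr":[0,0,0]},{"delta_pos":[0.7,-0.97,0],"dr":[0,0,0]},{"delta_pos":[0.7,-0.97,-0.5],"dr":[0,0,0]},{"delta_pos":[0.7,-0.97,-0.5],"dr":[0,0,0]},{"delta_pos":[0,0,0],"dr":[0,0,0]},{"delta_pos":[0,0,0],"dr":[0,0,0]}]'
python3 - <<'E'
from h import *
s=get_state(); print(s["t"],s["eef_pos"],s["ee_rot"],s["force"])
cal=calibration("wrist");im=grab_frame("wrist");save("w1.png",im);E=np.array(cal["extrinsics"]);print(-E[:3,:3].T@E[:3,3])
for n,z in [("blank_mid",.022),("clamp_handle",.05)]:
    for d in mark_of("wrist",n)[:2]: print(n,np.round(d["location"]),round(d["conf"],2),ray("wrist",d["location"],z,cal).round(3))
E
```

```text
t: 2.0
eef_pos: [0.3495, 0.3639, 0.2459]
ee_rot: [-3.141, -0.0, -0.289]
force: [0.3, 0.3, 0.1]
width: 0.088
gripper_force: 0.0
t: 2.8
eef_pos: [0.4751, 0.1897, 0.2153]
ee_rot: [3.141, 0.0, -0.291]
force: [-0.4, -0.4, 0.3]
width: 0.0879
gripper_force: 0.0
2.8 [0.47511605 0.18967967 0.21532335] [ 3.14094417e+00  2.95710350e-04 -2.91245274e-01] [-0.42661394 -0.37291016  0.27154315]
[0.54073406 0.1700072  0.3562249 ]
blank_mid [326. 191.] 0.51 [0.462 0.183 0.022]
clamp_handle [326. 136.] 0.85 [0.515 0.168 0.05 ]
```

View pics/w1.png

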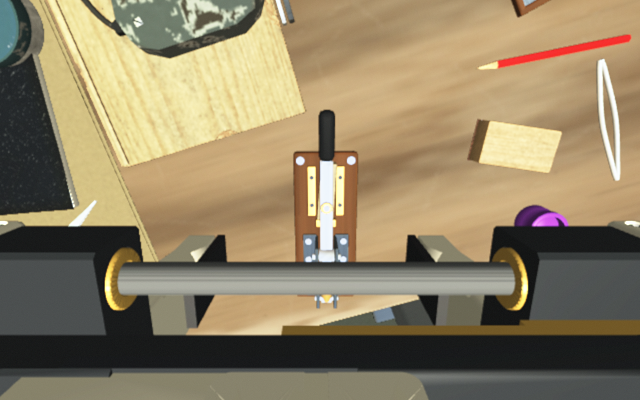

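The handle is at (327,135), upright in the image, so the yaw is aligned. The board corner is at (303,110), so I narrow the jaws before going down.

```bash
python3 -m handwheel '[{"delta_pos":[0.65,-0.4,0],"dr":[0,0,-0.3]},{"delta_pos":[0.65,-0.4,-0.6],"dr":[0,0,0]},{"delta_pos":[0,0,-0.8],"dr":[0,0,0]},{"delta_pos":[0,0,-0.8],"dr":[0,0,0]},{"delta_pos":[0,0,-0.8],"dr":[0,0,0]},{"delta_pos":[0,0,-0.8],"dr":[0,0,0]},{"delta_pos":[0,0,-0.8],"dr":[0,0,0]},{"delta_pos":[0,0,-0.6],"dr":[0,0,0]},{"delta_pos":[0,0,0],"dr":[0,0,0]},{"delta_pos":[0,0,0],"dr":[0,0,0]}]' 0.1 20
python3 -m handwheel '[{"delta_pos":[0,0,0],"dr":[0,0,0]},{"delta_pos":[0,0,0],"dr":[0,0,0]},{"delta_pos":[0,0,0],"dr":[0,0,0]},{"delta_pos":[0,0,0],"dr":[0,0,0]},{"delta_pos":[0,0,0],"dr":[0,0,0]}]' 1 20
python3 - <<'E'
from h import *
s=get_state(); print(s["eef_pos"],s["ee_rot"])
save("s1.png",cv2.resize(grab_frame("side")[150:230,200:330],None,fx=4,fy=4))
u=np.array([-np.cos(-.297),-np.sin(-.297)]) # toward hinge
R0=np.hypot(.116,.010); p0=None
for th in np.arange(0,1.61,.1):
    x=-.116*np.cos(th)+.010*-np.sin(th)+.116; z=.116*np.sin(th)+.010*np.cos(th)-.010
    p=np.array([x*u[0],x*u[1],z])/.03
    if p0 is not None: print(round(th,1),(p-p0).round(2))
    p0=p
E
```

```text
t: 3.95
eef_pos: [0.514, 0.1675, 0.0602]
ee_rot: [-3.142, -0.0, -0.293]
force: [0.8, -0.1, 0.4]
width: 0.0392
gripper_force: 0.0
t: 4.45
eef_pos: [0.5147, 0.168, 0.0603]
ee_rot: [-3.139, -0.001, -0.294]
force: [-2.3, 6.9, 0.2]
width: 0.0137
gripper_force: 20.1
[0.51470932 0.16803065 0.06029871] [-3.13850906e+00 -1.44675470e-03 -2.93902534e-01]
0.1 [ 0.01 -0.    0.38]
0.2 [-0.02  0.01  0.38]
0.3 [-0.06  0.02  0.37]
0.4 [-0.1   0.03  0.35]
0.5 [-0.13  0.04  0.33]
0.6 [-0.17  0.05  0.31]
0.7 [-0.2   0.06  0.29]
0.8 [-0.23  0.07  0.26]
0.9 [-0.26  0.08  0.23]
1.0 [-0.28  0.09  0.2 ]
1.1 [-0.3   0.09  0.16]
1.2 [-0.32  0.1   0.13]
1.3 [-0.34  0.1   0.09]
1.4 [-0.35  0.11  0.05]
1.5 [-0.36  0.11  0.01]
1.6 [-0.37  0.11 -0.03]
```

View pics/s1.png

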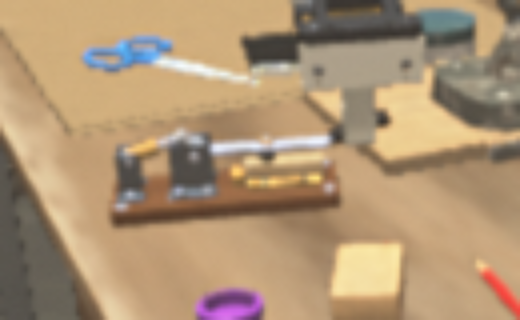

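```bash
python3 -m handwheel '[{"delta_pos":[0.01,0,0.38],"dr":[0,0,0]},{"delta_pos":[-0.02,0.01,0.38],"dr":[0,0,0]},{"delta_pos":[-0.06,0.02,0.37],"dr":[0,0,0]},{"delta_pos":[-0.1,0.03,0.35],"dr":[0,0,0]},{"delta_pos":[-0.13,0.04,0.33],"dr":[0,0,0]},{"delta_pos":[0,0,0],"dr":[0,0,0]}]'
python3 - <<'E'
from h import *
save("s2.png",cv2.resize(grab_frame("side")[130:230,200:330],None,fx=4,fy=4))
E
```

```text
t: 5.1
eef_pos: [0.5032, 0.1713, 0.1138]
ee_rot: [-3.139, 0.002, -0.295]
force: [-4.9, 10.5, -8.0]
width: 0.0138
gripper_force: 20.0
```

View pics/s2.png

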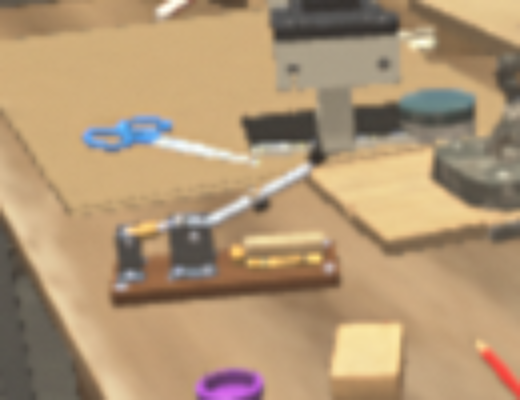

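The arm is lifting, with the handle at crop (318,155) in the jaws and the blank still on its bed. I continue the arc.

```bash
python3 -m handwheel '[{"delta_pos":[-0.17,0.05,0.31],"dr":[0,0,0]},{"delta_pos":[-0.2,0.06,0.29],"dr":[0,0,0]},{"delta_pos":[-0.23,0.07,0.26],"dr":[0,0,0]},{"delta_pos":[-0.26,0.08,0.23],"dr":[0,0,0]},{"delta_pos":[-0.28,0.09,0.2],"dr":[0,0,0]},{"delta_pos":[-0.3,0.09,0.16],"dr":[0,0,0]},{"delta_pos":[-0.32,0.1,0.13],"dr":[0,0,0]},{"delta_pos":[-0.34,0.1,0.09],"dr":[0,0,0]},{"delta_pos":[-0.35,0.11,0.05],"dr":[0,0,0]},{"delta_pos":[0,0,0],"dr":[0,0,0]}]'
python3 - <<'E'
from h import *
save("s3.png",cv2.resize(grab_frame("side")[110:230,200:330],None,fx=4,fy=4))
E
```

```text
t: 6.15
eef_pos: [0.4323, 0.1924, 0.1684]
ee_rot: [-3.139, -0.004, -0.293]
force: [2.7, -2.5, 15.1]
width: 0.0137
gripper_force: 20.0
```

View pics/s3.png

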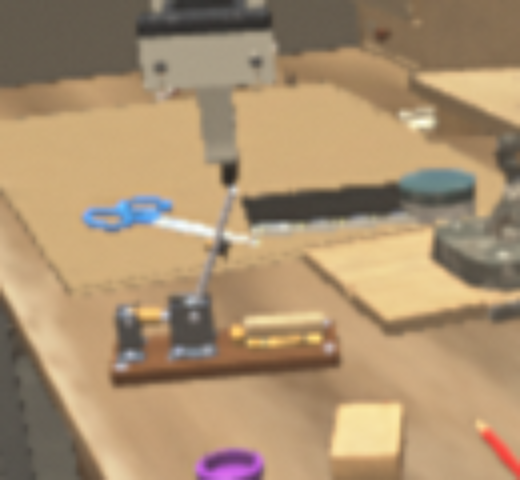

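The arm is near upright, past 1.1 rad. I release it.

```bash
python3 -m handwheel '[{"delta_pos":[0,0,0],"dr":[0,0,0]},{"delta_pos":[0,0,0],"dr":[0,0,0]},{"delta_pos":[0,0,0],"dr":[0,0,0]},{"delta_pos":[0.2,0,0.5],"dr":[0,0,0]},{"delta_pos":[0.4,0,0.6],"dr":[0,0,0]},{"delta_pos":[0,0,0.6],"dr":[0,0,0]},{"delta_pos":[0,0,0.5],"dr":[0,0,0]},{"delta_pos":[0,0,0],"dr":[0,0,0]},{"delta_pos":[0,0,0],"dr":[0,0,0]},{"delta_pos":[0,0,0],"dr":[0,0,0]}]' -1
python3 - <<'E'
from h import *
a=grab_frame("side")[110:230,200:330]
cal=calibration("wrist");b=grab_frame("wrist");print(get_state()["eef_pos"],get_state()["t"])
save("s4.png",np.hstack([cv2.resize(a,None,fx=3.2,fy=3.2)[:384],cv2.resize(b[100:340,200:450],None,fx=1.534,fy=1.6)[:384]]))
for d in mark_of("wrist","blank_mid")[:2]: print(np.round(d["location"]),round(d["conf"],2),ray("wrist",d["location"],.022,cal).round(3))
grab_frame("side")
for d in mark_of("side","blank_mid")[:2]: print(np.round(d["location"]),round(d["conf"],2),ray("side",d["location"],.022).round(3))
E
```

```text
t: 7.2
eef_pos: [0.4487, 0.1917, 0.2304]
ee_rot: [3.14, 0.001, -0.295]
force: [-0.1, -0.4, -0.5]
width: 0.0855
gripper_force: 0.0
[0.44891833 0.19173449 0.23055797] 7.3
[321. 160.] 0.71 [0.464 0.182 0.022]
[270. 190.] 0.51 [0.468 0.199 0.022]
[334. 261.] 0.28 [ 0.453 -0.219  0.022]
```

View pics/s4.png

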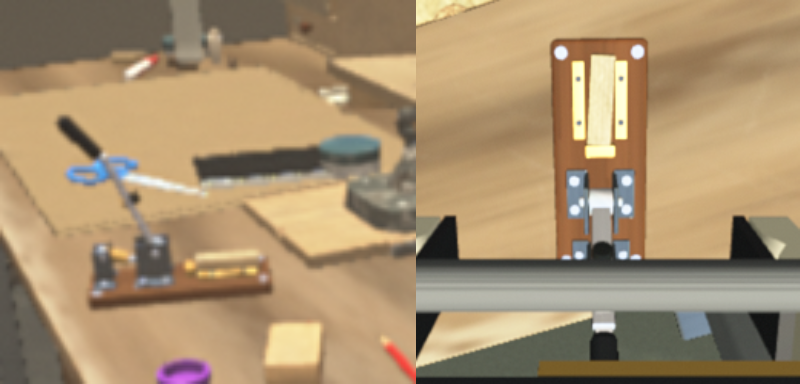

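The arm stands open by itself. The blank lies at crop (601,100), between the fences and nearly aligned. Next I grip it above the fences.

```bash
python3 -m handwheel '[{"delta_pos":[0.35,-0.2,-0.5],"dr":[0,0,0]},{"delta_pos":[0.35,-0.15,-0.9],"dr":[0,0,0]},{"delta_pos":[0,0,-0.9],"dr":[0,0,0]},{"delta_pos":[0,0,-0.9],"dr":[0,0,0]},{"delta_pos":[0,0,-0.9],"dr":[0,0,0]},{"delta_pos":[0,0,-0.9],"dr":[0,0,0]},{"delta_pos":[0,0,-0.8],"dr":[0,0,0]},{"delta_pos":[0,0,-0.5],"dr":[0,0,0]},{"delta_pos":[0,0,0],"dr":[0,0,0]},{"delta_pos":[0,0,0],"dr":[0,0,0]}]' 0
python3 -m handwheel '[{"delta_pos":[0,0,0],"dr":[0,0,0]},{"delta_pos":[0,0,0],"dr":[0,0,0]},{"delta_pos":[0,0,0],"dr":[0,0,0]},{"delta_pos":[0,0,0],"dr":[0,0,0]},{"delta_pos":[0,0,0],"dr":[0,0,0]}]' 1 15
```

```text
t: 8.45
eef_pos: [0.4705, 0.1815, 0.0425]
ee_rot: [3.141, 0.0, -0.294]
force: [-0.7, 1.0, -0.0]
width: 0.0437
gripper_force: 0.0
t: 8.95
eef_pos: [0.4705, 0.1817, 0.0429]
ee_rot: [-3.141, -0.0, -0.294]
force: [-1.2, 0.0, 4.3]
width: 0.0152
gripper_force: 15.0
```

```bash
python3 -m handwheel '[{"delta_pos":[0,0,0.4],"dr":[0,0,0]},{"delta_pos":[0,0,0.8],"dr":[0,0,0]},{"delta_pos":[0,0,0.9],"dr":[0,0,0]},{"delta_pos":[0,0,0.9],"dr":[0,0,0]},{"delta_pos":[0,0,0.9],"dr":[0,0,0]},{"delta_pos":[0,0,0.6],"dr":[0,0,0]},{"delta_pos":[0,0,0],"dr":[0,0,0]}]'
python3 - <<'E'
from h import *
s=get_state();print(s["q"],s["width"])
E
```

```text
t: 9.65
eef_pos: [0.4717, 0.1824, 0.1812]
ee_rot: [-3.137, -0.003, -0.294]
force: [0.3, 0.5, 0.6]
width: 0.0153
gripper_force: 15.0
[ 7.58594658e-01  1.31062700e-01 -4.51848694e-01  8.51545985e-04
 -9.82114502e-01  5.17836883e-01] 0.01528658101907904
```

```bash
python3 -m handwheel '[{"delta_pos":[0.5,-0.4,0.3],"dr":[0,0,-8.3]},{"delta_pos":[0.5,-0.4,0],"dr":[0,0,-8.3]},{"delta_pos":[0.5,-0.4,0],"dr":[0,0,-8.3]},{"delta_pos":[0.5,-0.4,0],"dr":[0,0,-8.3]},{"delta_pos":[0.5,-0.4,0],"dr":[0,0,-8.3]},{"delta_pos":[0.5,-0.4,0],"dr":[0,0,-8.3]},{"delta_pos":[0.5,-0.4,0],"dr":[0,0,-8.3]},{"delta_pos":[0.5,-0.4,0],"dr":[0,0,-8.3]},{"delta_pos":[0.5,-0.4,0],"dr":[0,0,-8.3]},{"delta_pos":[0.5,-0.4,0],"dr":[0,0,-8.3]}]'
python3 -m handwheel '[{"delta_pos":[0.4,-0.4,0],"dr":[0,0,-8.3]},{"delta_pos":[0,0,0],"dr":[0,0,0]},{"delta_pos":[0,0,0],"dr":[0,0,0]}]'
cat > look.py <<'E'
import sys
from h import *
# usage: look.py name [query z]...
s=get_state();cal=calibration("wrist");im=grab_frame("wrist");save(sys.argv[1],im)
print(round(s["t"],2),s["eef_pos"].round(4),np.degrees(s["ee_rot"][2]).round(1),s["q"][[0,5]].round(2))
a=sys.argv[2:]
for n,z in zip(a[::2],a[1::2]):
    for d in mark_of("wrist",n)[:2]:
        P=ray("wrist",d["location"],float(z),cal); print(n,np.round(d["location"]),round(d["conf"],2),P.round(4),"move units",((P-s["eef_pos"])[:2]/.03).round(2))
E
python3 look.py w5.png blank_tray 0 sanding_tray 0 blank_mid 0.17
```

```text
t: 10.65
eef_pos: [0.6205, 0.0608, 0.1862]
ee_rot: [3.141, -0.0, -1.749]
force: [-0.2, 0.1, 0.3]
width: 0.0154
gripper_force: 15.0
t: 10.95
eef_pos: [0.6319, 0.0492, 0.186]
ee_rot: [3.141, -0.001, -1.886]
force: [-0.9, -0.0, -0.6]
width: 0.0153
gripper_force: 15.0
10.95 [0.6319 0.0492 0.186 ] -108.1 [ 0.39 -0.7 ]
blank_tray [316. 176.] 0.63 [0.6288 0.0442 0.    ] move units [-0.1  -0.17]
sanding_tray [297.  43.] 0.73 [ 0.6081 -0.0727  0.    ] move units [-0.79 -4.07]
blank_mid [317. 266.] 0.72 [0.633  0.0552 0.17  ] move units [0.04 0.2 ]
```

View pics/w5.png

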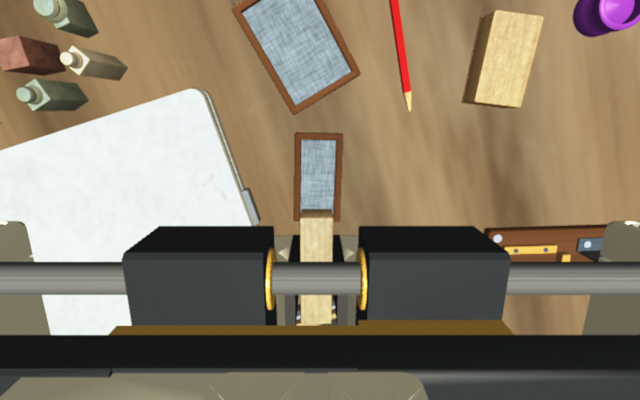

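The blank tray is at (318,177), parallel to the blank held at (316,266).

```bash
python3 -m handwheel '[{"delta_pos":[-0.16,-0.35,-0.5],"dr":[0,0,0]},{"delta_pos":[0,0,-0.9],"dr":[0,0,0]},{"delta_pos":[0,0,-0.9],"dr":[0,0,0]},{"delta_pos":[0,0,-0.9],"dr":[0,0,0]},{"delta_pos":[0,0,-0.9],"dr":[0,0,0]},{"delta_pos":[0,0,-0.6],"dr":[0,0,0]},{"delta_pos":[0,0,-0.4],"dr":[0,0,0]},{"delta_pos":[0,0,0],"dr":[0,0,0]},{"delta_pos":[0,0,0],"dr":[0,0,0]}]'
```

```text
t: 12.05
eef_pos: [0.6279, 0.0393, 0.0341]
ee_rot: [-3.141, 0.0, -1.887]
force: [0.0, -0.7, 0.5]
width: 0.0151
gripper_force: 15.0
```

```bash
python3 -m handwheel '[{"delta_pos":[0,0,-0.04],"dr":[0,0,0]},{"delta_pos":[0,0,0],"dr":[0,0,0]},{"delta_pos":[0,0,0],"dr":[0,0,0]},{"delta_pos":[0,0,0.7],"dr":[0,0,0]},{"delta_pos":[0,0,1],"dr":[0,0,0]},{"delta_pos":[-0.8,0,1],"dr":[0,0,0]},{"delta_pos":[-0.9,0,1],"dr":[0,0,0]},{"delta_pos":[-0.9,0,1],"dr":[0,0,0]},{"delta_pos":[-0.9,0,0],"dr":[0,0,0]},{"delta_pos":[-0.5,0.6,0],"dr":[0,0,0]}]' 0
python3 -m handwheel '[{"delta_pos":[-0.5,0.8,0],"dr":[0,0,-4]},{"delta_pos":[-0.2,0.6,0],"dr":[0,0,-4]},{"delta_pos":[0,0,0],"dr":[0,0,0]},{"delta_pos":[0,0,0],"dr":[0,0,0]}]' -1
python3 look.py w6.png sanding_block_mid 0.0125 blank_mid 0.011 blank_tray 0 sanding_tray 0 eye_loupe_mid 0.015
```

```text
t: 13.05
eef_pos: [0.506, 0.0561, 0.1749]
ee_rot: [-3.14, 0.002, -1.889]
force: [0.1, 0.5, -0.1]
width: 0.044
gripper_force: 0.0
t: 13.45
eef_pos: [0.4865, 0.0993, 0.1737]
ee_rot: [-3.141, 0.001, -2.025]
force: [-0.3, -0.2, -0.6]
width: 0.07
gripper_force: 0.0
13.45 [0.4865 0.0993 0.1737] -116.0 [ 0.6  -1.05]
sanding_block_mid [300.  58.] 0.93 [ 0.4501 -0.0024  0.0125] move units [-1.21 -3.39]
blank_mid [148. 204.] 0.57 [0.6291 0.0462 0.011 ] move units [ 4.75 -1.77]
blank_tray [152. 201.] 0.76 [0.6299 0.0459 0.    ] move units [ 4.78 -1.78]
sanding_tray [97. 66.] 0.65 [ 0.6074 -0.0742  0.    ] move units [ 4.03 -5.78]
```

View pics/w6.png

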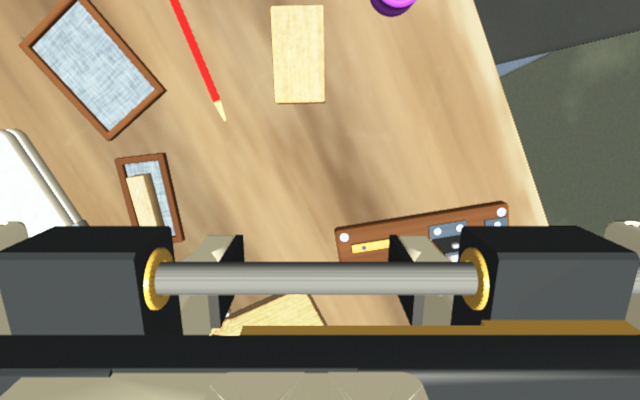

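The block's top is at (299,53), aligned with the tool.

```bash
python3 -m handwheel '[{"delta_pos":[-0.31,-0.89,0],"dr":[0,0,0]},{"delta_pos":[-0.3,-0.85,0],"dr":[0,0,0]},{"delta_pos":[-0.3,-0.85,-0.4],"dr":[0,0,0]},{"delta_pos":[-0.3,-0.8,-0.6],"dr":[0,0,0]},{"delta_pos":[0,0,-0.9],"dr":[0,0,0]},{"delta_pos":[0,0,-0.9],"dr":[0,0,0]},{"delta_pos":[0,0,-0.9],"dr":[0,0,0]},{"delta_pos":[0,0,-0.8],"dr":[0,0,0]},{"delta_pos":[0,0,-0.5],"dr":[0,0,0]},{"delta_pos":[0,0,0],"dr":[0,0,0]}]' -0.8
python3 -m handwheel '[{"delta_pos":[0,0,0],"dr":[0,0,0]},{"delta_pos":[0,0,0],"dr":[0,0,0]},{"delta_pos":[0,0,0],"dr":[0,0,0]},{"delta_pos":[0,0,0],"dr":[0,0,0]},{"delta_pos":[0,0,0],"dr":[0,0,0]}]' 1 20
```

```text
t: 14.75
eef_pos: [0.449, -0.0036, 0.0214]
ee_rot: [3.139, -0.003, -2.028]
force: [-0.2, -0.1, -0.0]
width: 0.0786
gripper_force: 0.0
t: 15.25
eef_pos: [0.4505, -0.0025, 0.0238]
ee_rot: [-3.141, 0.001, -2.027]
force: [0.5, 0.3, 0.6]
width: 0.0444
gripper_force: 0.0
```

```bash
python3 -m handwheel '[{"delta_pos":[0,0,0],"dr":[0,0,0]},{"delta_pos":[0,0,0],"dr":[0,0,0]},{"delta_pos":[0,0,0],"dr":[0,0,0]}]'
python3 -m handwheel '[{"delta_pos":[0,0,0.4],"dr":[0,0,0]},{"delta_pos":[0,0,0.9],"dr":[0,0,0]},{"delta_pos":[0,0,0.9],"dr":[0,0,0]},{"delta_pos":[0,0,0.9],"dr":[0,0,0]},{"delta_pos":[0.8,-0.3,0.9],"dr":[0,0,8]},{"delta_pos":[0.9,-0.4,0.6],"dr":[0,0,8]},{"delta_pos":[0.9,-0.4,0.3],"dr":[0,0,8]},{"delta_pos":[0.9,-0.4,0],"dr":[0,0,7.6]},{"delta_pos":[0.9,-0.4,0],"dr":[0,0,6]},{"delta_pos":[0.8,-0.4,0],"dr":[0,0,0]}]'
python3 -m handwheel '[{"delta_pos":[0,0,0],"dr":[0,0,0]},{"delta_pos":[0,0,0],"dr":[0,0,0]}]'
python3 look.py w7.png sanding_tray 0 sanding_block_mid 0.16 blank_tray 0
python3 - <<'E'
from h import *
grab_frame("top"); 
for n,z in [("blank_mid",.011),("blank_tray",0)]:
  for d in mark_of("top",n)[:2]: print(n,np.round(d["location"],1),d["conf"],ray("top",d["location"],z).round(4))
E
```

```text
t: 15.55
eef_pos: [0.4505, -0.0025, 0.0237]
ee_rot: [-3.141, 0.0, -2.027]
force: [-1.7, 0.3, 5.4]
width: 0.0411
gripper_force: 20.0
t: 16.55
eef_pos: [0.6073, -0.0722, 0.17]
ee_rot: [3.141, 0.0, -1.368]
force: [-0.5, 0.1, 0.1]
width: 0.0411
gripper_force: 20.0
t: 16.75
eef_pos: [0.6058, -0.072, 0.1693]
ee_rot: [3.14, 0.0, -1.373]
force: [-1.0, -1.0, -0.6]
width: 0.0405
gripper_force: 20.0
16.75 [ 0.6058 -0.072   0.1693] -78.6 [ 0.2 -0. ]
sanding_tray [311. 185.] 0.8 [ 0.6091 -0.0717  0.    ] move units [0.11 0.01]
sanding_block_mid [314. 258.] 0.6 [ 0.6066 -0.0727  0.16  ] move units [ 0.03 -0.03]
blank_mid [281.2 139.6] 0.62 [0.6323 0.0502 0.011 ]
blank_tray [285.1 137.6] 0.75 [0.6405 0.041  0.    ]
```

View pics/w7.png

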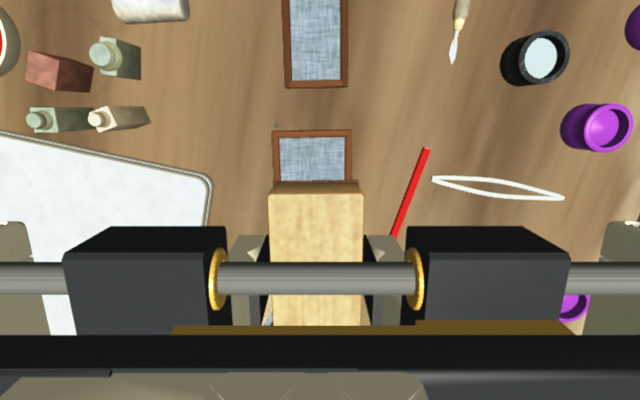

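The tray is centred at column 313, with its far edge at row 130, and it is aligned with the held block. The finger tips come close to rim height, so I release about 2 mm above the felt.

```bash
python3 -m handwheel '[{"delta_pos":[0.07,-0.03,-0.6],"dr":[0,0,0]},{"delta_pos":[0,0,-0.9],"dr":[0,0,0]},{"delta_pos":[0,0,-0.9],"dr":[0,0,0]},{"delta_pos":[0,0,-0.9],"dr":[0,0,0]},{"delta_pos":[0,0,-0.8],"dr":[0,0,0]},{"delta_pos":[0,0,-0.55],"dr":[0,0,0]},{"delta_pos":[0,0,0],"dr":[0,0,0]},{"delta_pos":[0,0,0],"dr":[0,0,0]}]'
```

```text
t: 17.9
eef_pos: [0.6085, -0.0724, 0.0312]
ee_rot: [3.141, -0.0, -1.371]
force: [0.7, -0.0, 0.3]
width: 0.041
gripper_force: 20.0
```

```bash
python3 -m handwheel '[{"delta_pos":[0,0,-0.08],"dr":[0,0,0]},{"delta_pos":[0,0,0],"dr":[0,0,0]},{"delta_pos":[0,0,0],"dr":[0,0,0]},{"delta_pos":[0,0,0],"dr":[0,0,0]},{"delta_pos":[0,0,0.4],"dr":[0,0,0]},{"delta_pos":[0,0,0.9],"dr":[0,0,0]},{"delta_pos":[0,0,0.9],"dr":[0,0,0]},{"delta_pos":[0,0,0.9],"dr":[0,0,0]},{"delta_pos":[0,0,0.9],"dr":[0,0,0]},{"delta_pos":[-0.6,-0.6,0.7],"dr":[0,0,-5]}]' -0.4
python3 -m handwheel '[{"delta_pos":[-0.7,-0.9,0],"dr":[0,0,-5]},{"delta_pos":[-0.8,-0.9,0],"dr":[0,0,0]},{"delta_pos":[-0.8,-0.9,0],"dr":[0,0,0]},{"delta_pos":[-0.8,-0.9,0],"dr":[0,0,0]},{"delta_pos":[-0.8,-0.9,0],"dr":[0,0,0]},{"delta_pos":[-0.7,-0.9,0],"dr":[0,0,0]},{"delta_pos":[0,0,0],"dr":[0,0,0]},{"delta_pos":[0,0,0],"dr":[0,0,0]}]' -0.4
python3 look.py w8.png white_hone_mid 0.011 hone_tray 0 eye_loupe_mid 0.015 loupe_tray 0
python3 - <<'E'
from h import *
im=grab_frame("top"); 
for n,z in [("blank_mid",.011),("blank_tray",0),("sanding_block_mid",.016),("sanding_tray",0)]:
  for d in mark_of("top",n)[:1]: print(n,np.round(d["location"],1),d["conf"],ray("top",d["location"],z).round(4))
a=cv2.resize(im[120:180,260:360],None,fx=4,fy=4,interpolation=cv2.INTER_CUBIC)
w=cv2.cvtColor(cv2.imread("pics/w8.png"),cv2.COLOR_BGR2RGB)[:240,:]
save("c8.png",np.vstack([np.pad(a,((0,0),(0,240),(0,0))),w]))
E
```

```text
t: 18.9
eef_pos: [0.5923, -0.0897, 0.1723]
ee_rot: [-3.138, -0.001, -1.457]
force: [0.4, -0.0, -0.3]
width: 0.0611
gripper_force: 0.0
t: 19.7
eef_pos: [0.4521, -0.2532, 0.1704]
ee_rot: [-3.14, -0.0, -1.547]
force: [0.4, 1.2, 1.1]
width: 0.0614
gripper_force: 0.0
19.7 [ 0.4521 -0.2532  0.1704] -88.7 [-0.13  0.15]
hone_tray [121. 226.] 0.77 [ 0.6349 -0.2097  0.    ] move units [6.09 1.45]
eye_loupe_mid [305. 238.] 0.92 [ 0.4607 -0.2077  0.015 ] move units [0.29 1.52]
eye_loupe_mid [438.  82.] 0.74 [ 0.3553 -0.3441  0.015 ] move units [-3.23 -3.03]
loupe_tray [149.  89.] 0.73 [ 0.5962 -0.3342  0.    ] move units [ 4.8 -2.7]
blank_mid [283.6 138.5] 0.55 [0.6351 0.044  0.011 ]
blank_tray [285.9 139.5] 0.4 [0.6354 0.039  0.    ]
```

View pics/c8.png

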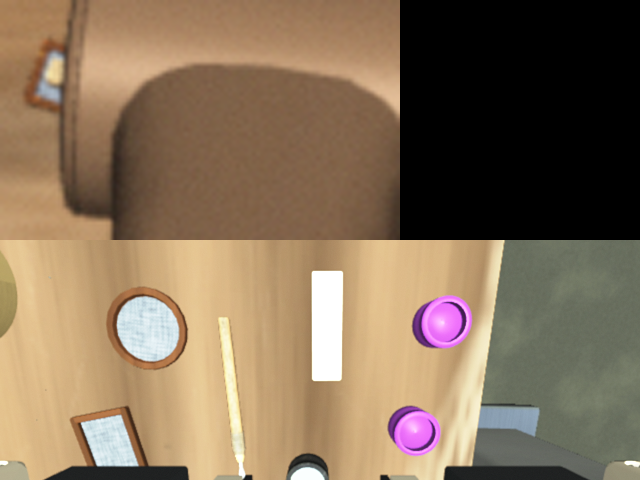

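The hone's top face is at wrist px (327,86), upright and aligned. The black loupe is at (308,237). The purple cups at (445,82) and (415,192) are left alone. The loupe dish is at (147,88).

Run:
```python
from h import *
s=get_state(); P=ray("wrist",(327.5,86),.022); print(P,(P-s["eef_pos"])/.03); print(ray("wrist",(147,88),.008))
for c in [(312,31),(343,31),(312,141),(343,141)]: print(ray("wrist",c,.022).round(4))
```

```text
[ 0.44499521 -0.33767358  0.022     ] [-0.25242178 -2.84722946 -4.90830936]
[ 0.59359096 -0.3332107   0.008     ]
[ 0.4581 -0.377   0.022 ]
[ 0.4346 -0.3776  0.022 ]
[ 0.4563 -0.2945  0.022 ]
[ 0.4309 -0.2951  0.022 ]
```

```bash
python3 -m handwheel '[{"delta_pos":[-0.08,-0.95,0],"dr":[0,0,0]},{"delta_pos":[-0.08,-0.95,-0.3],"dr":[0,0,0]},{"delta_pos":[-0.08,-0.9,-0.6],"dr":[0,0,0]},{"delta_pos":[0,0,-0.9],"dr":[0,0,0]},{"delta_pos":[0,0,-0.9],"dr":[0,0,0]},{"delta_pos":[0,0,-0.9],"dr":[0,0,0]},{"delta_pos":[0,0,-0.8],"dr":[0,0,0]},{"delta_pos":[0,0,-0.4],"dr":[0,0,0]},{"delta_pos":[0,0,0],"dr":[0,0,0]},{"delta_pos":[0,0,0],"dr":[0,0,0]}]' 0
python3 -m handwheel '[{"delta_pos":[0,0,0],"dr":[0,0,0]},{"delta_pos":[0,0,0],"dr":[0,0,0]},{"delta_pos":[0,0,0],"dr":[0,0,0]},{"delta_pos":[0,0,0],"dr":[0,0,0]},{"delta_pos":[0,0,0],"dr":[0,0,0]}]' 1 20
```

```text
t: 21.2
eef_pos: [0.4457, -0.3367, 0.0259]
ee_rot: [-3.141, -0.0, -1.545]
force: [0.4, -0.2, 0.3]
width: 0.0439
gripper_force: 0.0
t: 21.7
eef_pos: [0.4456, -0.3367, 0.0262]
ee_rot: [-3.141, -0.001, -1.546]
force: [-0.5, 2.0, 5.5]
width: 0.0231
gripper_force: 20.0
```

```bash
python3 -m handwheel '[{"delta_pos":[0,0,0.4],"dr":[0,0,0]},{"delta_pos":[0,0,0.9],"dr":[0,0,0]},{"delta_pos":[0,0,0.9],"dr":[0,0,0]},{"delta_pos":[0,0,0.9],"dr":[0,0,0]},{"delta_pos":[0.8,0.6,0.9],"dr":[0,0,5]},{"delta_pos":[0.9,0.6,0.9],"dr":[0,0,6]},{"delta_pos":[0.9,0.6,0],"dr":[0,0,0]},{"delta_pos":[0.9,0.6,0],"dr":[0,0,0]},{"delta_pos":[0.9,0.6,0],"dr":[0,0,0]},{"delta_pos":[0.9,0.6,0],"dr":[0,0,0]}]'
python3 -m handwheel '[{"delta_pos":[0.8,0.9,0],"dr":[0,0,0]},{"delta_pos":[0,0.5,0],"dr":[0,0,0]},{"delta_pos":[0,0,0],"dr":[0,0,0]},{"delta_pos":[0,0,0],"dr":[0,0,0]}]'
python3 look.py w9.png hone_tray 0 white_hone_mid 0.165 loupe_tray 0
```

```text
t: 22.7
eef_pos: [0.6048, -0.2277, 0.1731]
ee_rot: [-3.141, 0.0, -1.354]
force: [1.1, -0.8, -1.5]
width: 0.0233
gripper_force: 20.0
t: 23.1
eef_pos: [0.6276, -0.1864, 0.1727]
ee_rot: [3.141, 0.0, -1.353]
force: [-0.8, 0.6, -1.5]
width: 0.023
gripper_force: 20.0
23.1 [ 0.6276 -0.1864  0.1727] -77.5 [0.01 0.21]
hone_tray [313. 161.] 0.59 [ 0.6342 -0.2072  0.    ] move units [ 0.22 -0.69]
white_hone_mid [316. 254.] 0.92 [ 0.628  -0.1899  0.165 ] move units [ 0.01 -0.12]
loupe_tray [395.  19.] 0.9 [ 0.5938 -0.3362  0.    ] move units [-1.13 -4.99]
```

View pics/w9.png

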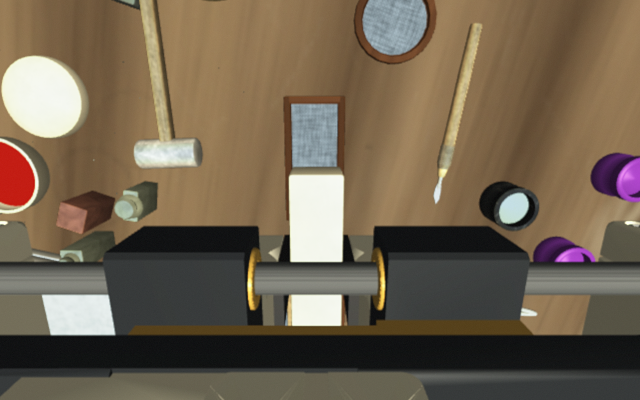

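Run:
```python
from h import *
s=get_state(); P=ray("wrist",(314.5,96.5),.008)-.055*np.array([.216,-.976,0]); print(P,((P-s["eef_pos"])/.03).round(2))
print([ray("wrist",c,.008).round(4) for c in [(284,97),(345,96),(286,215)]])
```

```text
[ 0.63304343 -0.20949592  0.008     ] [ 0.18 -0.74 -5.49]
[array([ 0.6699, -0.2573,  0.008 ]), array([ 0.62 , -0.269,  0.008]), array([ 0.6483, -0.1557,  0.008 ])]
```

```bash
python3 -m handwheel '[{"delta_pos":[0.2,-0.73,0],"dr":[0,0,0]},{"delta_pos":[0,0,-0.9],"dr":[0,0,0]},{"delta_pos":[0,0,-0.9],"dr":[0,0,0]},{"delta_pos":[0,0,-0.9],"dr":[0,0,0]},{"delta_pos":[0,0,-0.9],"dr":[0,0,0]},{"delta_pos":[0,0,-0.7],"dr":[0,0,0]},{"delta_pos":[0,0,-0.4],"dr":[0,0,0]},{"delta_pos":[0,0,0],"dr":[0,0,0]},{"delta_pos":[0,0,0],"dr":[0,0,0]}]'
```

```text
t: 24.2
eef_pos: [0.6346, -0.2088, 0.0321]
ee_rot: [-3.141, -0.0, -1.354]
force: [0.2, -0.6, -0.8]
width: 0.0235
gripper_force: 20.0
```

```bash
python3 -m handwheel '[{"delta_pos":[0,0,-0.06],"dr":[0,0,0]},{"delta_pos":[0,0,0],"dr":[0,0,0]},{"delta_pos":[0,0,0],"dr":[0,0,0]},{"delta_pos":[0,0,0.5],"dr":[0,0,0]},{"delta_pos":[0,0,0.9],"dr":[0,0,0]},{"delta_pos":[0,0,0.9],"dr":[0,0,0]},{"delta_pos":[0,0,0.9],"dr":[0,0,0]},{"delta_pos":[-0.8,0.3,0.9],"dr":[0,0,0]},{"delta_pos":[-0.9,0.3,0.5],"dr":[0,0,0]},{"delta_pos":[-0.9,0.3,0],"dr":[0,0,0]}]' 0
python3 -m handwheel '[{"delta_pos":[-0.9,0.3,0],"dr":[0,0,0]},{"delta_pos":[-0.9,0.3,0],"dr":[0,0,0]},{"delta_pos":[-0.9,0.3,0],"dr":[0,0,0]},{"delta_pos":[-0.5,0.3,0],"dr":[0,0,0]},{"delta_pos":[0,0,0],"dr":[0,0,0]},{"delta_pos":[0,0,0],"dr":[0,0,0]}]' -0.6
python3 look.py w10.png eye_loupe_mid 0.015 loupe_tray 0 white_hone_mid .014 hone_tray 0 sanding_block_mid .0155 sanding_tray 0
```

```text
t: 25.2
eef_pos: [0.5569, -0.1815, 0.1716]
ee_rot: [-3.136, -0.002, -1.353]
force: [-0.1, -0.1, -0.8]
width: 0.0438
gripper_force: 0.0
t: 25.8
eef_pos: [0.4608, -0.1454, 0.1691]
ee_rot: [-3.139, -0.001, -1.353]
force: [0.0, -0.4, -0.1]
width: 0.07
gripper_force: 0.0
25.8 [ 0.4608 -0.1454  0.1691] -77.5 [0.1  0.11]
eye_loupe_mid [331. 120.] 0.76 [ 0.4613 -0.2052  0.015 ] move units [ 0.02 -1.99]
eye_loupe_mid [389. 335.] 0.75 [ 0.3597 -0.0182  0.015 ] move units [-3.37  4.24]
white_hone_mid [121.  62.] 0.63 [ 0.6345 -0.2133  0.014 ] move units [ 5.79 -2.27]
hone_tray [130.  69.] 0.89 [ 0.6341 -0.2093  0.    ] move units [ 5.78 -2.13]
sanding_block_mid [134. 230.] 0.56 [ 0.6116 -0.074   0.0155] move units [5.03 2.38]
```

View pics/w10.png

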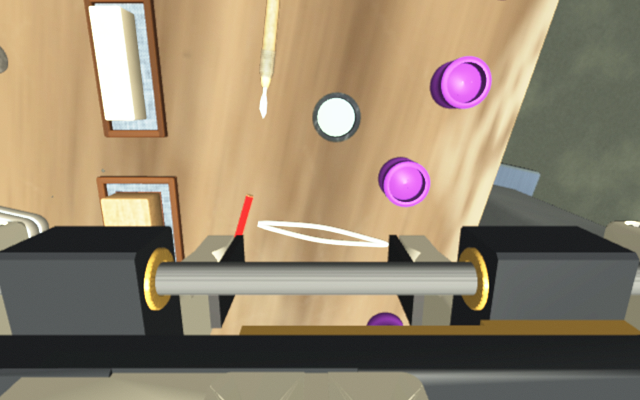

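The black loupe with glass is at (336,117). The purple cups at (461,82) and (405,183) are left alone. The hone and block are seated in their trays, at (117,65) and (132,222).

Run:
```python
from h import *
s=get_state()
for z in (.03,): 
    P=ray("wrist",(336.5,117.5),z); print(P,((P-s["eef_pos"])/.03).round(2))
```

```text
[ 0.45730131 -0.20899628  0.03      ] [-0.1  -2.11 -4.58]
```

```bash
python3 -m handwheel '[{"delta_pos":[-0.04,-0.8,0],"dr":[0,0,0]},{"delta_pos":[-0.04,-0.8,0],"dr":[0,0,0]},{"delta_pos":[-0.04,-0.5,-0.5],"dr":[0,0,0]},{"delta_pos":[0,0,-0.9],"dr":[0,0,0]},{"delta_pos":[0,0,-0.9],"dr":[0,0,0]},{"delta_pos":[0,0,-0.9],"dr":[0,0,0]},{"delta_pos":[0,0,-0.9],"dr":[0,0,0]},{"delta_pos":[0,0,-0.6],"dr":[0,0,0]},{"delta_pos":[0,0,0],"dr":[0,0,0]},{"delta_pos":[0,0,0],"dr":[0,0,0]}]' -0.3
python3 -m handwheel '[{"delta_pos":[0,0,0],"dr":[0,0,0]},{"delta_pos":[0,0,0],"dr":[0,0,0]},{"delta_pos":[0,0,0],"dr":[0,0,0]},{"delta_pos":[0,0,0],"dr":[0,0,0]},{"delta_pos":[0,0,0],"dr":[0,0,0]},{"delta_pos":[0,0,0],"dr":[0,0,0]}]' 1 15
```

```text
t: 27.15
eef_pos: [0.4567, -0.2086, 0.0265]
ee_rot: [3.14, 0.0, -1.354]
force: [-0.1, -0.2, 0.3]
width: 0.057
gripper_force: 0.0
t: 27.75
eef_pos: [0.4571, -0.2085, 0.0274]
ee_rot: [-3.14, -0.001, -1.353]
force: [-1.6, 1.2, 7.2]
width: 0.0369
gripper_force: 15.0
```

```bash
python3 -m handwheel '[{"delta_pos":[0,0,0.4],"dr":[0,0,0]},{"delta_pos":[0,0,0.9],"dr":[0,0,0]},{"delta_pos":[0,0,0.9],"dr":[0,0,0]},{"delta_pos":[0,0,0.9],"dr":[0,0,0]},{"delta_pos":[0.8,-0.4,0.9],"dr":[0,0,0]},{"delta_pos":[0.8,-0.5,0.7],"dr":[0,0,0]},{"delta_pos":[0.8,-0.5,0],"dr":[0,0,0]},{"delta_pos":[0.8,-0.6,0],"dr":[0,0,0]},{"delta_pos":[0.8,-0.6,0],"dr":[0,0,0]},{"delta_pos":[0.6,-0.6,0],"dr":[0,0,0]}]'
python3 -m handwheel '[{"delta_pos":[0,-0.3,0],"dr":[0,0,0]},{"delta_pos":[0,0,0],"dr":[0,0,0]},{"delta_pos":[0,0,0],"dr":[0,0,0]}]'
python3 look.py w11.png loupe_tray 0 eye_loupe_mid 0.16
```

```text
t: 28.75
eef_pos: [0.5956, -0.3051, 0.1674]
ee_rot: [-3.142, 0.0, -1.354]
force: [-0.3, 0.8, -0.1]
width: 0.0369
gripper_force: 15.0
t: 29.05
eef_pos: [0.5937, -0.3132, 0.1673]
ee_rot: [3.141, 0.001, -1.354]
force: [-0.6, 0.0, -0.7]
width: 0.0369
gripper_force: 15.0
29.05 [ 0.5937 -0.3132  0.1673] -77.6 [-0.2   0.41]
loupe_tray [320. 165.] 0.58 [ 0.5936 -0.3327  0.    ] move units [-0.   -0.65]
eye_loupe_mid [314. 258.] 0.98 [ 0.5943 -0.3145  0.16  ] move units [ 0.02 -0.05]
eye_loupe_mid [589. 212.] 0.58 [ 0.4799 -0.3622  0.16  ] move units [-3.79 -1.64]
```

View pics/w11.png

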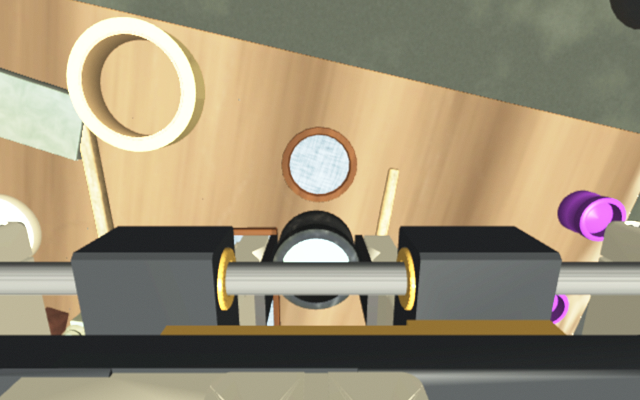

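```bash
python3 -m handwheel '[{"delta_pos":[0.01,-0.67,0],"dr":[0,0,0]},{"delta_pos":[0,0,-0.9],"dr":[0,0,0]},{"delta_pos":[0,0,-0.9],"dr":[0,0,0]},{"delta_pos":[0,0,-0.9],"dr":[0,0,0]},{"delta_pos":[0,0,-0.9],"dr":[0,0,0]},{"delta_pos":[0,0,-0.6],"dr":[0,0,0]},{"delta_pos":[0,0,-0.3],"dr":[0,0,0]},{"delta_pos":[0,0,0],"dr":[0,0,0]},{"delta_pos":[0,0,0],"dr":[0,0,0]}]'
```

```text
t: 30.1
eef_pos: [0.5955, -0.3335, 0.0337]
ee_rot: [-3.14, -0.001, -1.353]
force: [-0.4, -0.6, 0.6]
width: 0.0366
gripper_force: 15.0
```

```bash
python3 -m handwheel '[{"delta_pos":[0,0,-0.07],"dr":[0,0,0]},{"delta_pos":[0,0,0],"dr":[0,0,0]},{"delta_pos":[0,0,0],"dr":[0,0,0]},{"delta_pos":[0,0,0],"dr":[0,0,0]},{"delta_pos":[0,0,0.5],"dr":[0,0,0]},{"delta_pos":[0,0,0.9],"dr":[0,0,0]},{"delta_pos":[0,0,0.9],"dr":[0,0,0]},{"delta_pos":[0,0,0.9],"dr":[0,0,0]},{"delta_pos":[0,0,0.9],"dr":[0,0,0]},{"delta_pos":[-0.2,0.9,0.9],"dr":[0,0,0]}]' -0.4
python3 -m handwheel '[{"delta_pos":[-0.2,0.95,0.5],"dr":[0,0,0]},{"delta_pos":[-0.2,0.95,0.5],"dr":[0,0,0]},{"delta_pos":[-0.2,0.95,0.5],"dr":[0,0,0]},{"delta_pos":[-0.2,0.95,0.5],"dr":[0,0,0]},{"delta_pos":[-0.2,0.95,0],"dr":[0,0,0]},{"delta_pos":[-0.2,0.95,0],"dr":[0,0,0]},{"delta_pos":[-0.2,0.95,0],"dr":[0,0,0]},{"delta_pos":[-0.2,0.95,0],"dr":[0,0,0]},{"delta_pos":[-0.2,0.95,0],"dr":[0,0,0]},{"delta_pos":[-0.2,0.95,0],"dr":[0,0,0]}]' -0.4
python3 -m handwheel '[{"delta_pos":[-0.2,0.95,0],"dr":[0,0,0]},{"delta_pos":[-0.2,0.95,0],"dr":[0,0,0]},{"delta_pos":[-0.2,0.95,0],"dr":[0,0,0]},{"delta_pos":[-0.2,0.95,0],"dr":[0,0,0]},{"delta_pos":[0,0.5,0],"dr":[0,0,0]},{"delta_pos":[0,0,0],"dr":[0,0,0]},{"delta_pos":[0,0,0],"dr":[0,0,0]}]'
python3 look.py w12.png blank_mid .011 blank_tray 0 sanding_block_mid .0155 sanding_tray 0 white_hone_mid .014 hone_tray 0 eye_loupe_mid .018 loupe_tray 0
python3 - <<'E'
from h import *
im=grab_frame("top"); s=grab_frame("side")
w=cv2.cvtColor(cv2.imread("pics/w12.png"),cv2.COLOR_BGR2RGB)[:250]
a=cv2.resize(im[115:195,190:460],(640,190),interpolation=cv2.INTER_CUBIC)
b=cv2.resize(s[115:315,220:480],None,fx=.75,fy=.75)
save("c12.png",np.vstack([w,a]));
E
```

```text
t: 31.1
eef_pos: [0.5891, -0.3084, 0.1826]
ee_rot: [-3.141, -0.001, -1.356]
force: [1.4, 0.7, 0.2]
width: 0.0609
gripper_force: 0.0
t: 32.1
eef_pos: [0.5285, -0.0206, 0.2419]
ee_rot: [-3.14, -0.0, -1.354]
force: [1.0, -0.2, 0.3]
width: 0.0613
gripper_force: 0.0
t: 32.8
eef_pos: [0.505, 0.1073, 0.241]
ee_rot: [-3.141, 0.0, -1.353]
force: [0.1, 0.2, -0.8]
width: 0.0614
gripper_force: 0.0
32.8 [0.505  0.1073 0.241 ] -77.5 [ 0.59 -0.37]
blank_mid [209.  87.] 0.67 [0.6292 0.0438 0.011 ] move units [ 4.14 -2.12]
blank_tray [210.  90.] 0.89 [0.6309 0.0462 0.    ] move units [ 4.2  -2.04]
eye_loupe_mid [485.  87.] 0.58 [ 0.359  -0.0153  0.018 ] move units [-4.86 -4.09]
```

View pics/c12.png

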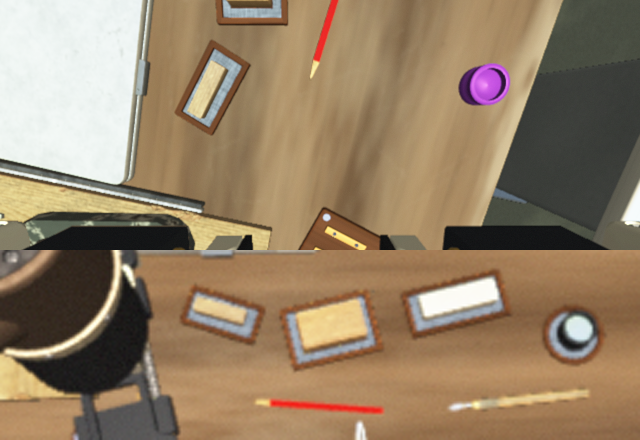

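Run:
```python
from h import *
grab_frame("side"); print([(np.round(d["location"]),d["conf"]) for d in mark_of("side","clamp_handle")[:2]])
c=calibration("side");E=np.array(c["extrinsics"]);h=np.array([.5147,.168,.05]);u=np.array([-.956,.292,0]);hinge=h+.116*u+[0,0,-.01]
for th in (0,1.95):
    p=hinge+u*(-.116*np.cos(th)-.01*np.sin(th)*-1)+np.array([0,0,.116*np.sin(th)+.01*np.cos(th)]);q=E[:3,:3]@p+E[:3,3];print(th,c["fx"]*q[0]/q[2]+c["cx"],c["fy"]*q[1]/q[2]+c["cy"])
print(get_state()["force"])
```

```text
[(array([223., 154.]), 0.58)]
0 288.548859367183 181.20665370377466
1.95 223.47573713711284 152.87473949153832
[ 0.19126733 -0.58456635  0.08510898]
```

The clamp handle shows at (223,154), which matches the position calculated for 1.95 rad, so the arm is still open. I hand in the job.

```bash
python3 -c "
from station import *
print(job_done())"
```

```text
the job is handed in; nothing more can be done
None
```

I handed the job in at about 33 s: the clamp arm was opened and released before the blank came out, it still stands open, and the last pictures show all four pieces in their own trays; I viewed 15 pictures, one over the limit of 14.

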